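# Set the turret length stop to number 4 and run a bar up to it

## Task

Turn the capstan wheel of the turret stop until the number 4 clicks into its window, then lay the square bar on the jig's bed, flush against the fence all along, and slide it firmly but gently up against the stop screw and leave it there. Do not ram the turret or the stop, and leave the other things lying where they are.

Things in the scene. Friction and masses are not known exactly. Their poses are not given: they have to be found in the camera images.
- jig: fit-up jig fixed to the worktop, 325 mm long along its y. Origin on the worktop, under the line along which the seated bar's centre line and the turret's axis run (along jig y); jig x points away from the robot, z up. Bed at the +y end, turret stop at the -y end: steel head with six stop screws, grey hood (y -111 to -168 mm, 92 mm high) over the number drum, then the capstan wheel
- bed (a point): middle of the bed's top on the bar's line. Bed: plate 56 mm wide (x -28 to +28 mm from here), 155 mm long, top 15 mm above the worktop. Fence: strip 14 mm thick along its far side, face 10 mm to +x of this point, top only 6 mm above the bed, so a 20 mm bar touching it lies centred on this line. The seated bar runs past both ends of the bed. Axes as the jig's
- wheel_center (a point): centre of the capstan wheel, 53 mm above the worktop, on the turret's axis (jig y), 24 mm to -y of the hood, free on its -y side. Hub 38 mm across; six round spokes 9 mm thick, tips 48 mm from the axis, all in the plane of this point. With any number clicked in, the spokes stand 30, 90 and 150 degrees either side of straight up: a gap is at the top. Axes as the jig's
- window (a point): centre of the 24 x 20 mm window in the hood, which looks up and to the robot at 45 degrees. The number drum inside carries black numerals 1 to 6, 18 mm high, upright as seen from the robot's side
- turret (a joint): angle of the turret (head, drum and wheel in one), rad. 0 or 6.283: 4 in the window; 1.047: 5; 2.094: 6; 3.142: 1; 4.189: 2; 5.236: 3. Endless both ways; grows when the wheel's top moves to jig +x. A sprung ball clicks into each number: 5 to 9 N at a spoke's end pushes it out; past half-way it snaps on. May start between two numbers. A fingertip pushed straight across binds on a spoke; go with its arc
- bar_center (a point): centre of the loose aluminium bar: solid, square, 20 x 20 mm, 180 mm long along its y, 0.14 to 0.27 kg, lying flat on the worktop in front of the jig, roughly along it; the point is half-way along and half-way up (10 mm above its underside)
- stop_seat (a point): nominal place of the working stop screw's end when number 4 is in: on the bar's line, 10 mm above the bed, the bar's end comes here from +y. A fixed mark on the jig, not the screw: the six screws (ends 13 mm across, pointing to jig +y, on a 28 mm radius round the turret's axis, the lowest in use; number n out by about 4 + 8n mm) are each hand-set up to 4 mm longer or shorter. Feel for contact. Axes as the jig's
- tube_offcut: upright tube offcut, 43 mm across, 60 mm high, a bystander; origin at its underside
- angle_cleat: angle bracket 50 x 40 x 40 mm, a bystander; origin at its underside
- gusset_1: triangular steel plate 70 x 80 x 6 mm, a bystander; origin at its underside

How it is judged (in metres and radians):
On the way, in this order (a step that is already met when the one before it is completed fails the run):
1. the number 4 stands in the window, clicked in, with the wheel let go ((value of joint turret between -0.06 and 0.06 rad or value of joint turret between 6.223 and 6.343 rad) and contact force between the fingers and turret below 0.1 N), for 0.3 s.
2. with 4 still in the window the bar bears on the stop screw with 3 N or more ((value of joint turret between -0.06 and 0.06 rad or value of joint turret between 6.223 and 6.343 rad) and contact force between bar and turret above 3 N), for 0.2 s.
At the end, for the whole second after the job is handed in: 4 stands clicked in the window (drum within 0.06 rad); the bar, pressed on the stop screw and let go, lies at rest flat on the bed, its end from 5 mm beyond to 5.5 mm short of the nominal seat (the setting range), its side within 2 mm of the fence and parallel within 0.025 rad ((value of joint turret between -0.06 and 0.06 rad or value of joint turret between 6.223 and 6.343 rad) and x of bar_center in the frame of bed between -0.002 and 0.002 m and z of bar_center in the frame of bed between 0.0075 and 0.0125 m and angle between the y axis of bar_center and the y axis of jig, either way round below 0.025 rad and y of bar_center in the frame of stop_seat between 0.085 and 0.0955 m and linear speed of bar below 0.01 m/s); the robot touches nothing.
It fails at once if the turret handled with more than 25 N (contact force between the fingers and turret above 25 N).
It fails at once if the bar rammed into the turret or its screws with more than 20 N (contact force between bar and turret above 20 N).
It fails at once if a bystander moved by more than 20 mm (distance of any of tube_offcut, angle_cleat, gusset_1 from where it was at the start of the episode above 0.02 m).
It also fails if it takes over 72 s, if anything falls off the work surface, if the arm or the gripper's body presses on something with over 40 N, if the wrist force passes 120 N, or if a joint passes its speed limit or range.

## Robot

A 7-joint arm with a two-finger parallel gripper is mounted at the origin on the work surface; the furniture and walls round the work are solid. World frame = base frame: x ahead of the robot, y to its left, z up, the work surface at z = 0. Lengths are in m, angles in degrees, forces in N, time in s.
With the tool pointing down it reaches from about 0.35 to 0.9 m from the base axis. Payload 19.9 kg.
Tool frame: the origin (TCP) lies on the centre line of the jaws, within the pads' length; the fingertips stand 25 mm ahead of it and the grasp point (between the pads) lies 6 mm ahead of it; z points along the fingers, y is the line along which they close (so a half turn about z gives the same grasp; the last joint's range is limited). The gripper opens to 94 mm and grips with 3 to 60 N. Pads are 16 mm wide; open, the fingers measure 119 mm over their backs; the gripper's body (75 mm by 177 mm) begins 78 mm behind the grasp point.
Start: joints at [-78.237, 23.915, -0.59, 92.452, 0.269, 63.638, -3.037], TCP at [0.153, 0.606, 0.23] pointing down, gripper open.
Joint ranges: [-161.28, 161.28], [-22.2, 115.67], [-73.04, 71.86], [3.21, 147.25], [-68.34, 248.33], [10.77, 114.83], [-161.83, 161.83]. Speed limits (degrees/s): [108.29, 108.29, 136.94, 136.94, 172.46, 172.46, 172.46].

## Interface

Orientations are given as [roll, pitch, yaw] about the fixed x, y, z axes, in that order (R = Rz(yaw) Ry(pitch) Rx(roll)).
In Python, from rig import get_state, snapshot, finish_job gives the robot as it stands. The module is installed in compiled form; this text tells all that it offers.
- The arm moves only by the shell command python3 -m creep 'ROWS' [OPENING]. ROWS is JSON, one flat list of numbers, 6 for each row, row after row: the shift along the tool's x, y, z in mm, then the turn, a rotation vector about the tool's x, y, z in degrees. In form: [tx, ty, tz, ax, ay, az, tx, ty, tz, ax, ay, az, ...]. A call has 1 to 10 rows; each row is the pose to reach, as a shift and turn from the pose commanded when the call began, along the tool's axes at that moment; what a row does not reach only later rows make up. A row lasts 1/8 s, in which the tool goes at most 62.5 mm and 10.7 degrees, less where a joint would pass 70% of its speed; a pose out of reach is approached as far as the arm can. A call with a gripper value outside its range is refused whole. OPENING is the finger opening in mm, from 0 to 94, set as the call begins (- or left out, the last holds). The fingers move at their own pace and stop on an object; the grip force is fixed at half the most. Time passes only in rows, so rows that repeat a pose let the fingers close. It gives the time, the measured TCP pose, the force, the opening and the grip force at its end, in the units of the state.
- get_state(): the state, without advancing time (a new reading comes with each control period).
- snapshot(name): name is "side" or "top"; returns a dict with "pixels" (384x512x3 uint8, red, green, blue), "range_z" (384x512 float32, m along the optical axis (not along the pixel's ray), 0 where there is no reading), "camera_matrix" (3x3 intrinsics, pixels), "xyz" and "rotation" of the camera in the world. Camera axes: x right, y up, looking along -z (the intrinsics and any distortion apply to the point x, -y, -z); pixel columns grow to the right and rows downward; lengths in m; the calibration is good to about 2 mm. A picture is of the moment at which its call begins.
- finish_job(): hands the job in; it is judged then, once.
The state is a dict: "time_s": time; "q": joint angles; "joint_vel": joint speeds; "tau": joint torques, N m; "ee_pos": TCP position; "orientation": TCP orientation; "ft_force": force on the tool from outside, world axes, zero at the start; "moment": the same for the moment, N m; "finger_gap": finger opening in m; "grasp_force": force on a finger pad.
Only numpy, scipy, OpenCV 4.12 (cv2) and the standard library are available. Lean on these libraries where they do the work, as an engineer would, in place of code of your own. Each camera call takes 0.05 s, during which the arm holds its last target. There are 200 camera calls.

## Working session

There is one attempt and no reset: what is moved stays moved. The work goes in short steps, Python scripts to look and compute and a shell command to move; the robot and the scene stay as the last step left them, time stands still between calls to the robot, and variables do not carry over. Pictures are saved under pics/ and viewed, at most 10 in all, crops included, and the job is handed in when it is done.

```bash
mkdir -p pics; cat > h.py <<'E'
import numpy as np, cv2
from rig import get_state, snapshot, finish_job
def cloud(s):
    K=np.array(s["camera_matrix"]);z=s["range_z"];h,w=z.shape
    u,v=np.meshgrid(np.arange(w),np.arange(h))
    p=np.stack([(u-K[0,2])/K[0,0]*z,-(v-K[1,2])/K[1,1]*z,-z],-1)
    R=np.array(s["rotation"]); R=R if R.shape==(3,3) else None
    return p@R.T+np.array(s["xyz"])
def save(n,img): cv2.imwrite("pics/"+n+".png",cv2.cvtColor(img,cv2.COLOR_RGB2BGR))
E
python3 - <<'E'
from h import *
for n in("side","top"):
    s=snapshot(n);np.savez(n+"0.npz",**s)
    print(n,s["camera_matrix"],s["xyz"],s["rotation"],[k for k in s])
    save(n+"0",s["pixels"])
s=get_state();print({k:np.round(v,3) for k,v in s.items()})
E
```

```text
side [[481.74529174   0.         252.93104253]
 [  0.         481.74529174 183.96904637]
 [  0.           0.           1.        ]] [ 0.00172535 -1.22311506  0.81482791] [ 57.56873133  -0.93225893 -20.6000833 ] ['pixels', 'range_z', 'camera_matrix', 'xyz', 'rotation']
top [[451.47456585   0.         258.27720763]
 [  0.         451.47456585 183.41151739]
 [  0.           0.           1.        ]] [ 0.29891364 -0.19489946  1.08100473] [  7.96530356   1.02433667 -91.57571502] ['pixels', 'range_z', 'camera_matrix', 'xyz', 'rotation']
{'time_s': np.float64(0.1), 'q': array([-78.237,  23.943,  -0.591,  92.482,   0.268,  63.638,  -3.037]), 'joint_vel': array([ 0.062, -0.052,  0.007, -0.113, -0.043, -0.167, -0.053]), 'tau': array([ 4.0000e-03, -8.5259e+01,  6.4100e-01, -4.2670e+01, -4.9000e-02,
        1.6000e-02,  0.0000e+00]), 'ee_pos': array([0.153, 0.606, 0.23 ]), 'orientation': array([-1.79940e+02,  3.00000e-03,  1.65859e+02]), 'ft_force': array([-0.003,  0.335, -0.102]), 'moment': array([-0.032,  0.024, -0.014]), 'grasp_force': np.float64(0.0), 'finger_gap': np.float64(0.094)}
```

View pics/side0.png

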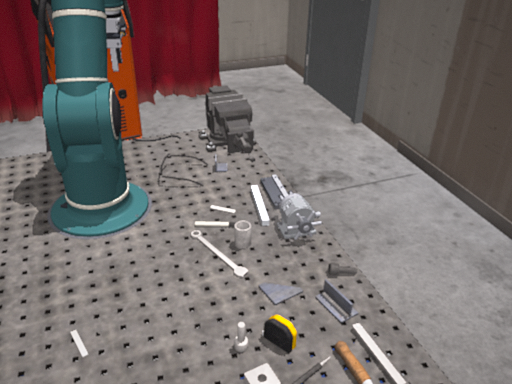

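View pics/top0.png

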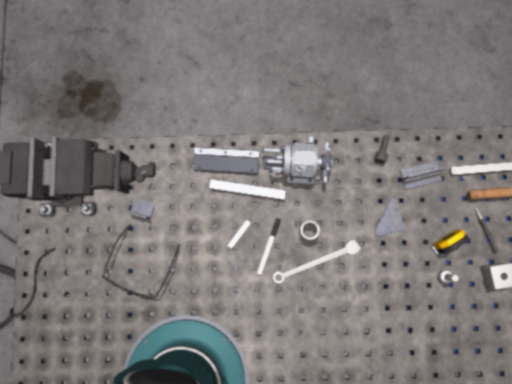

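```bash
cat >> h.py <<'E'
from scipy.spatial.transform import Rotation as Ro
def cloud(s):
    K=np.array(s["camera_matrix"]);z=s["range_z"];h,w=z.shape
    u,v=np.meshgrid(np.arange(w),np.arange(h))
    p=np.stack([(u-K[0,2])/K[0,0]*z,-(v-K[1,2])/K[1,1]*z,-z],-1)
    return p@Ro.from_euler("xyz",s["rotation"],degrees=True).as_matrix().T+np.array(s["xyz"])
E
python3 - <<'E'
from h import *
T=np.load("top0.npz");S=np.load("side0.npz")
P=cloud(T);Q=cloud(S)
print("table z",np.median(P[250:330,400:500,2]),np.median(Q[280:340,100:200,2]))
def bar(s,C,box,name):
    m=np.zeros(s["pixels"].shape[:2],bool);a,b,c,d=box
    m[b:d,a:c]=s["pixels"][b:d,a:c].min(-1)>185
    n,l,st,_=cv2.connectedComponentsWithStats(m.astype(np.uint8));i=1+np.argmax(st[1:,4]);m=l==i
    p=C[m];p=p[(p[:,2]>.008)&(p[:,2]<.035)]
    r=cv2.minAreaRect((p[:,:2]*1000).astype(np.float32));print(name,len(p),r,"ztop",np.percentile(p[:,2],[10,50,90]))
bar(T,P,(205,175,290,203),"bar top");bar(S,Q,(245,180,275,228),"bar side")
# jig: grey bed plate/fence
for nm,C,s,box in(("top",P,T,(185,130,345,200)),("side",Q,S,(255,165,330,245))):
    a,b,c,d=box;p=C[b:d,a:c].reshape(-1,3)
    bed=p[(p[:,2]>.011)&(p[:,2]<.0185)&(p[:,0]>.0)]
    print(nm,"z hist",np.histogram(p[:,2],bins=[-.01,.005,.011,.0185,.024,.03,.05,.07,.085,.1,.12])[0])
    for lo,hi in((.011,.0175),(.0185,.024),(.075,.1)):
        q=p[(p[:,2]>lo)&(p[:,2]<hi)];
        if len(q)>5: print(lo,hi,len(q),np.round(q.min(0),3),np.round(np.median(q,0),3),np.round(q.max(0),3),cv2.minAreaRect((q[:,:2]*1000).astype(np.float32)))
a=cv2.resize(T["pixels"][130:205,185:345],None,fx=4.5,fy=4.5,interpolation=cv2.INTER_CUBIC)
b=cv2.resize(S["pixels"][170:245,255:330],None,fx=3.2,fy=3.2,interpolation=cv2.INTER_CUBIC)
o=np.zeros((580,720,3),np.uint8);o[:a.shape[0],:a.shape[1]]=a;o[338:338+b.shape[0],:b.shape[1]]=b;save("crop0",o)
E
```

```text
table z -0.001763884574480179 0.0014968969072907123
bar top 624 ((435.7001953125, -153.18722534179688), (179.04820251464844, 20.200664520263672), 79.55413818359375) ztop [0.01687646 0.01942732 0.02195138]
bar side 250 ((435.6181945800781, -152.60549926757812), (183.85916137695312, 20.830041885375977), 79.90599822998047) ztop [0.02071941 0.02300071 0.02494042]
top z hist [6126  293 1399  735   84  159  419  537  611    0]
0.011 0.0175 1217 [ 0.41  -0.335  0.011] [ 0.498 -0.111  0.015] [ 0.542 -0.026  0.017] ((475.87481689453125, -178.04515075683594), (311.6185607910156, 108.60718536376953), 79.73863983154297)
0.0185 0.024 735 [ 0.411 -0.334  0.019] [ 0.449 -0.132  0.02 ] [ 0.539 -0.03   0.024] ((473.8801574707031, -177.07626342773438), (312.7705383300781, 104.3073501586914), 79.54177856445312)
0.075 0.1 936 [ 0.46  -0.343  0.075] [ 0.493 -0.279  0.088] [ 0.528 -0.208  0.096] ((493.9460144042969, -276.24566650390625), (130.8109588623047, 67.96241760253906), 83.96116638183594)
side z hist [1908  222  405  373  135  109  369  324  343    0]
0.011 0.0175 325 [ 0.412 -0.342  0.011] [ 0.484 -0.17   0.015] [ 0.539 -0.025  0.017] ((475.15643310546875, -183.19935607910156), (317.2093505859375, 126.31744384765625), 89.51937103271484)
0.0185 0.024 373 [ 0.411 -0.344  0.019] [ 0.466 -0.14   0.022] [ 0.538 -0.026  0.024] ((472.3973388671875, -182.6797637939453), (318.6236877441406, 117.02628326416016), 86.95633697509766)
0.075 0.1 552 [ 0.457 -0.349  0.075] [ 0.488 -0.293  0.088] [ 0.527 -0.206  0.098] ((492.2652893066406, -277.4862060546875), (142.22186279296875, 70.4306869506836), 89.35589599609375)
```

View pics/crop0.png

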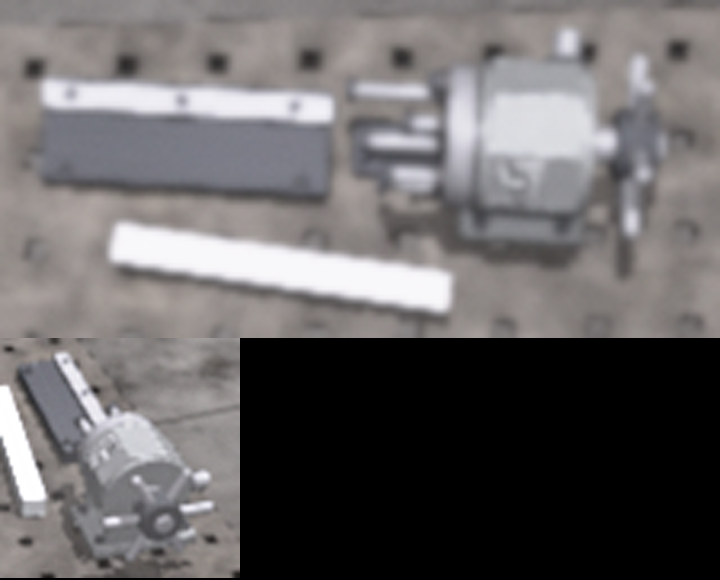

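```bash
python3 - <<'E'
from h import *
T=np.load("top0.npz");S=np.load("side0.npz")
P=cloud(T);Q=cloud(S)
g=T["pixels"].min(-1)
m=np.zeros(g.shape,np.uint8);m[143:160,190:262]=g[143:160,190:262]>170
n,l,st,_=cv2.connectedComponentsWithStats(m);m=l==1+np.argmax(st[1:,4]);p=P[m]
r=cv2.minAreaRect((p[:,:2]*1000).astype(np.float32));print("fence top",r,np.median(p[:,2]),cv2.boxPoints(r))
m=np.zeros(g.shape,bool);m[152:176,188:262]=True;sat=g<115
pp=P[m&sat];pp=pp[(pp[:,2]>.010)&(pp[:,2]<.019)];r=cv2.minAreaRect((pp[:,:2]*1000).astype(np.float32));print("bed top",len(pp),r,np.median(pp[:,2]))
gs=S["pixels"].min(-1);m=np.zeros(gs.shape,np.uint8);m[172:205,268:292]=gs[172:205,268:292]>150
p=Q[m>0];p=p[(p[:,2]>.015)&(p[:,2]<.03)];r=cv2.minAreaRect((p[:,:2]*1000).astype(np.float32));print("fence side",len(p),r,np.median(p[:,2]))
# wheel, from side
q=Q[185:245,275:330].reshape(-1,3);w=q[(q[:,1]<-.325)&(q[:,1]>-.38)&(q[:,2]>.0)&(q[:,2]<.12)&(q[:,0]>.4)&(q[:,0]<.56)]
print("wheel side",len(w),w.min(0),np.median(w,0),w.max(0))
q=P[130:200,300:345].reshape(-1,3);w2=q[(q[:,1]<-.325)&(q[:,1]>-.38)&(q[:,2]>.02)&(q[:,0]>.4)]
print("wheel top",len(w2),w2.min(0),np.median(w2,0),w2.max(0))
o=np.zeros((560,780,3),np.uint8)
a=cv2.resize(T["pixels"][145:185,285:315],None,fx=13,fy=13,interpolation=cv2.INTER_CUBIC);o[:520,:390]=a
b=cv2.resize(S["pixels"][190:245,275:325],None,fx=7.6,fy=7.6,interpolation=cv2.INTER_CUBIC);o[:b.shape[0],400:400+b.shape[1]]=b;save("crop1",o)
E
```

```text
fence top ((455.9030456542969, -157.22494506835938), (298.21270751953125, 123.81192016601562), 36.041961669921875) 0.020334799276614524 [[ 298.91364  -194.89948 ]
 [ 371.76178  -295.0121  ]
 [ 612.89246  -119.550415]
 [ 540.0443    -19.437805]]
bed top 178 ((499.16058349609375, -103.20073699951172), (155.12930297851562, 37.083675384521484), 85.09737396240234) 0.014960629846216156
fence side 108 ((528.4217529296875, -92.27849578857422), (131.95855712890625, 20.710935592651367), 82.5667495727539) 0.023507336145132784
wheel side 683 [ 4.15145443e-01 -3.70963151e-01  9.91719812e-06] [ 0.4933215  -0.34115584  0.02690522] [ 0.55996269 -0.32502333  0.09846784]
wheel top 288 [ 0.44169247 -0.35195711  0.02235112] [ 0.4864684  -0.33628872  0.06708709] [ 0.53503334 -0.32511772  0.09583266]
```

View pics/crop1.png

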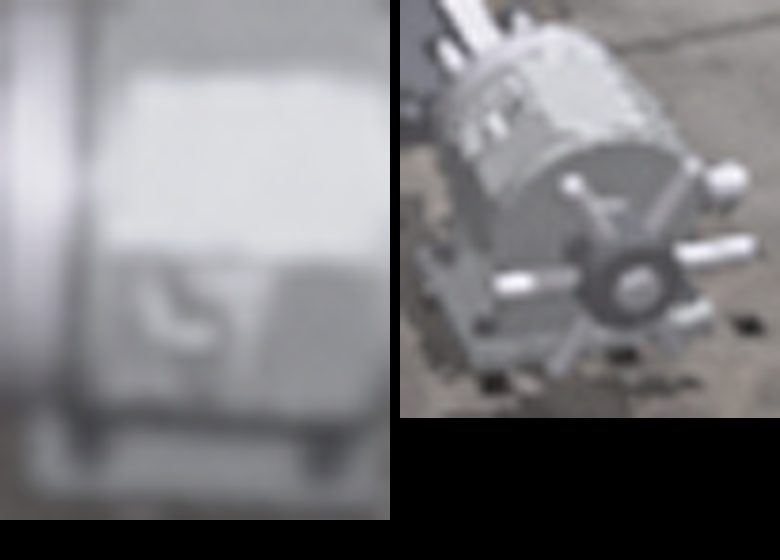

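```bash
cat >> h.py <<'E'
def ray(s,u,v,z):
    K=np.array(s["camera_matrix"]);u=np.asarray(u,float);v=np.asarray(v,float)
    d=np.stack([(u-K[0,2])/K[0,0],-(v-K[1,2])/K[1,1],-np.ones_like(u)],-1)@Ro.from_euler("xyz",s["rotation"],degrees=True).as_matrix().T
    c=np.array(s["xyz"]);t=(z-c[2])/d[...,2];return c+d*t[...,None]
E
python3 - <<'E'
from h import *
T=np.load("top0.npz");P=cloud(T);g=cv2.cvtColor(T["pixels"],cv2.COLOR_RGB2GRAY).astype(float)
def edge(cols,r0,r1,z,sign):
    us,vs=[],[]
    for u in cols:
        d=np.diff(g[r0:r1,u])*sign;i=int(np.argmax(d))
        if 0<i<len(d)-1:
            a,b,c=d[i-1:i+2];o=.5*(a-c)/(a-2*b+c) if a-2*b+c else 0
            us.append(u);vs.append(r0+i+.5+o)
    p=ray(T,us,vs,z);
    k=np.ones(len(p),bool)
    for _ in range(3):
        f=np.polyfit(p[k,1],p[k,0],1);e=p[:,0]-np.polyval(f,p[:,1]);k=abs(e)<max(.0015,0)
    print("edge x=%.4f+%.4f*(y+.10)"%(np.polyval(f,-.1),f[0]),"n",k.sum(),"res",e[k].std()); return f
edge(range(197,257),142,153,.021,1)     # far fence edge
edge(range(197,257),150,162,.021,-1)    # fence face
edge(range(197,257),165,178,.015,1)     # near bed edge
# bed ends along v
for v in(160,164,168):
    for c0,c1,s in((186,200,-1),(253,268,1)):
        d=np.diff(g[v,c0:c1])*s;u=c0+np.argmax(d)+.5;print("end",v,u,ray(T,u,v,.015)[:2])
# screws
S=np.load("side0.npz");Q=cloud(S)
for n,C in(("top",P),("side",Q)):
    q=C.reshape(-1,3);q=q[(q[:,1]<-.178)&(q[:,1]>-.26)&(q[:,2]>.012)&(q[:,2]<.1)&(q[:,0]>.45)&(q[:,0]<.54)]
    q=q[np.argsort(-q[:,1])]
    h=np.round(q*1000).astype(int)
    for x in range(450,540,10):
        b=h[(h[:,0]>=x)&(h[:,0]<x+10)]
        for z0 in(12,30,45,60,75,):
            k=b[(b[:,2]>=z0)&(b[:,2]<z0+15)]
            if len(k)>2: print(n,x,z0,len(k),"ymax",k[:2,1].tolist())
o=np.zeros((560,800,3),np.uint8)
eq=lambda i:cv2.normalize(i,None,0,255,cv2.NORM_MINMAX)
a=cv2.resize(eq(T["pixels"][163:178,293:309]),None,fx=24,fy=24,interpolation=cv2.INTER_LANCZOS4);o[:a.shape[0],:a.shape[1]]=a
b=cv2.resize(eq(S["pixels"][196:212,280:296]),None,fx=24,fy=24,interpolation=cv2.INTER_LANCZOS4);o[:b.shape[0],400:400+b.shape[1]]=b;save("crop2",o)
E
```

```text
edge x=0.5338+0.0857*(y+.10) n 57 res 0.00043124448044120213
edge x=0.5191+0.0880*(y+.10) n 60 res 0.00038996197724442923
edge x=0.4757+0.0948*(y+.10) n 60 res 0.0006131592312648254
end 160 186.5 [ 0.5106767  -0.00865744]
end 160 266.5 [ 0.50471316 -0.20124835]
end 164 186.5 [ 0.50088523 -0.00860448]
end 164 258.5 [ 0.49555137 -0.18177607]
end 168 192.5 [ 0.49067546 -0.02300299]
end 168 258.5 [ 0.48581926 -0.18150769]
top 450 12 4 ymax [-249, -256]
top 450 45 6 ymax [-247, -249]
top 450 60 3 ymax [-256, -258]
top 460 12 3 ymax [-256, -258]
top 460 45 14 ymax [-238, -238]
top 460 60 32 ymax [-208, -210]
top 460 75 15 ymax [-240, -242]
top 470 30 27 ymax [-206, -206]
top 470 45 4 ymax [-208, -220]
top 470 60 52 ymax [-208, -208]
top 470 75 51 ymax [-208, -211]
top 480 60 5 ymax [-208, -211]
top 480 75 33 ymax [-240, -240]
top 490 12 19 ymax [-178, -178]
top 490 30 13 ymax [-198, -202]
top 490 60 6 ymax [-239, -239]
top 490 75 51 ymax [-220, -220]
top 500 12 16 ymax [-178, -178]
top 500 30 5 ymax [-198, -198]
top 500 45 3 ymax [-258, -258]
top 500 75 28 ymax [-220, -220]
top 510 12 15 ymax [-179, -179]
top 510 30 13 ymax [-191, -193]
top 510 45 5 ymax [-233, -243]
top 510 60 11 ymax [-232, -232]
top 510 75 26 ymax [-243, -243]
top 520 12 6 ymax [-179, -179]
top 520 30 57 ymax [-191, -191]
top 520 45 8 ymax [-191, -194]
top 520 60 18 ymax [-233, -233]
top 520 75 18 ymax [-232, -239]
top 530 60 5 ymax [-244, -247]
side 450 45 6 ymax [-244, -253]
side 450 60 4 ymax [-251, -252]
side 460 12 9 ymax [-252, -256]
side 460 45 5 ymax [-208, -237]
side 460 60 14 ymax [-237, -237]
side 460 75 14 ymax [-234, -239]
side 470 12 4 ymax [-179, -179]
side 470 30 4 ymax [-202, -206]
side 470 45 5 ymax [-203, -208]
side 470 60 14 ymax [-207, -208]
side 470 75 26 ymax [-206, -208]
side 480 75 5 ymax [-238, -238]
side 490 75 7 ymax [-219, -220]
side 500 75 4 ymax [-216, -223]
side 510 75 4 ymax [-246, -250]
```

View pics/crop2.png

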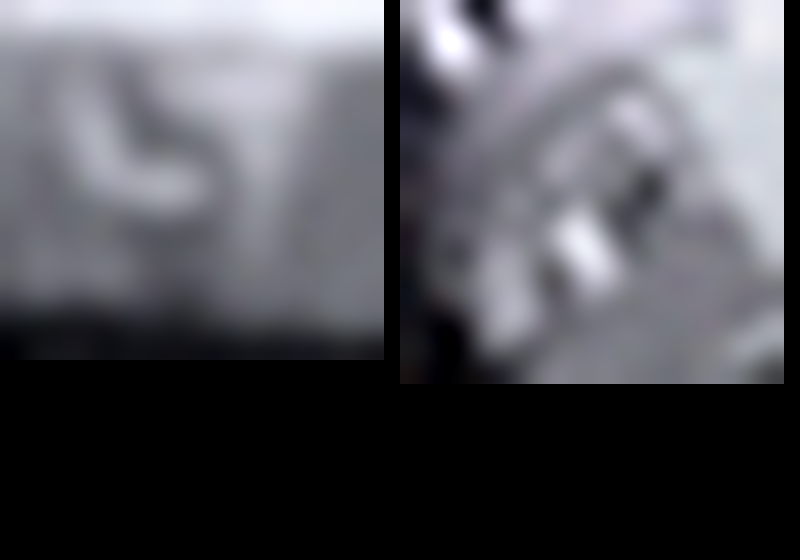

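```bash
cat >> h.py <<'E'
YJ=-5.03
def R0():
    s=get_state();return Ro.from_euler("xyz",s["orientation"],degrees=True),np.array(s["ee_pos"])
def shift(*targets,yaw_tool_y=None):
    R,p=R0()
    for t in targets: print("mm tool",np.round(R.inv().apply(np.array(t)-p)*1000,1))
    y=R.as_matrix()[:,1];a=np.degrees(np.arctan2(y[1],y[0]));print("tool y azimuth",round(a,2),"tilt z",np.round(R.as_matrix()[:,2],3),"at",np.round(p,4))
    if yaw_tool_y is not None: print("az turn about tool z",-((yaw_tool_y-a+90)%180-90))
E
python3 - <<'E'
from h import *
T=np.load("top0.npz");S=np.load("side0.npz");P=cloud(T);Q=cloud(S)
print("vise zmax",np.percentile(P[135:215,0:158,2],[50,90,99.5]),P[135:215,5:158].reshape(-1,3).min(0),P[135:215,5:158].reshape(-1,3).max(0))
Rj=Ro.from_euler("z",YJ,degrees=True).as_matrix()
bed=np.array([.5095,-.102,.015])
for n,C,b in(("top",P,(300,130,345,200)),("side",Q,(280,185,330,245))):
    q=(C[b[1]:b[3],b[0]:b[2]].reshape(-1,3)-bed)@Rj+[0,0,.015]
    h=q[(q[:,2]>.085)&(abs(q[:,0])<.02)];print(n,"hood y",np.percentile(h[:,1],[2,98]),"z",np.percentile(h[:,2],[50,95]))
    w=q[(q[:,1]<np.percentile(h[:,1],2)-.012)&(q[:,2]>.012)&(abs(q[:,0])<.06)]
    print(n,"wheel",len(w),"x",np.percentile(w[:,0],[1,50,99]),"y",np.percentile(w[:,1],[3,50,97]),"z",np.percentile(w[:,2],[1,99]))
    r=np.hypot(w[:,0],w[:,2]-.053);k=(r>.027)&(r<.055);a=np.degrees(np.arctan2(w[k,0],w[k,2]-.053))
    print(np.histogram(a,bins=np.arange(-180,181,10))[0], "med mod60",np.round(np.median((a)%60),1))
    print("hub front y",np.percentile(w[r<.015,1],[5,50]) if (r<.015).any() else "")
shift([.488,-.345,.25],yaw_tool_y=90+YJ)
E
```

```text
vise zmax [0.10346525 0.16907581 0.17830638] [ 0.29891364 -0.19489946 -0.86720977] [0.82308015 0.95229203 1.08100473]
top hood y [-0.23727247 -0.17400215] z [0.09011329 0.09361216]
top wheel 6 x [-0.00681314 -0.00152578  0.00473042] y [-0.25081736 -0.25038727 -0.25013426] z [0.05458541 0.05806848]
[0 0 0 0 0 0 0 0 0 0 0 0 0 0 0 0 0 0 0 0 0 0 0 0 0 0 0 0 0 0 0 0 0 0 0 0] med mod60 nan
hub front y [-0.25077928 -0.25038727]
side hood y [-0.23996033 -0.12474305] z [0.09274432 0.09611257]
side wheel 3 x [-0.0024279   0.00202889  0.00525862] y [-0.25351402 -0.25343867 -0.25293601] z [0.05216234 0.06391805]
[0 0 0 0 0 0 0 0 0 0 0 0 0 0 0 0 0 0 0 0 0 0 0 0 0 0 0 0 0 0 0 0 0 0 0 0] med mod60 nan
hub front y [-0.25351081 -0.25343867]
mm tool [-557.5 -840.   -19.2]
tool y azimuth 75.86 tilt z [-0.    -0.001 -1.   ] at [0.1526 0.6058 0.2299]
az turn about tool z -9.110850464865038
  return _methods._mean(a, axis=axis, dtype=dtype,
  ret = ret.dtype.type(ret / rcount)
```

```bash
python3 - <<'E'
from h import *
T=np.load("top0.npz");S=np.load("side0.npz");P=cloud(T);Q=cloud(S)
Rj=Ro.from_euler("z",YJ,degrees=True).as_matrix();bed=np.array([.5095,-.102,.015])
for n,C,b in(("top",P,(290,130,345,200)),("side",Q,(280,185,330,245))):
    q=(C[b[1]:b[3],b[0]:b[2]].reshape(-1,3)-bed)@Rj+[0,0,.015]
    h=q[(q[:,2]>.06)&(abs(q[:,0])<.06)];print(n,"y hist",np.histogram(h[:,1],bins=np.arange(-.27,-.13,.005))[0])
    w=q[(q[:,1]<-.226)&(q[:,1]>-.262)&(q[:,2]>.006)&(abs(q[:,0])<.07)]
    print(n,"wheel",len(w),"x",np.percentile(w[:,0],[1,50,99]),"y",np.percentile(w[:,1],[3,50,97]),"z",np.percentile(w[:,2],[1,99]))
    r=np.hypot(w[:,0],w[:,2]-.053);k=(r>.028)&(r<.055);a=np.degrees(np.arctan2(w[k,0],w[k,2]-.053))
    print(np.histogram(a,bins=np.arange(-180,181,10))[0])
    for c in range(-150,180,60):
        m=abs(a-c)<25
        if m.sum()>4: print(c,m.sum(),np.median(a[m]),np.median(w[k][m,1]))
E
```

```text
top y hist [ 0  0  0  0 16 27 48 53 30 11 10 26 75 81 83 77 81 73 74 72 77 81 73 24
  0  0  0  0]
top wheel 274 x [-0.04583938 -0.00339905  0.04418209] y [-0.24697008 -0.23551644 -0.22725406] z [0.0183639  0.09498881]
[ 0  0  2  8  0  0  0  0  2 30  1  0  0  0  6 14  0  0  0  2 26  3  0  0
  0  2 22  2  0  0  0  0  0  0  0  0]
-150 10 -146.13883941385828 -0.23355095608461945
-90 33 -85.92685395575288 -0.23610717544925913
-30 20 -28.203266894851616 -0.23562799677824947
30 31 25.2982251408201 -0.23560613492433635
90 26 86.7386382122528 -0.2354242153123769
side y hist [  0   0   0   3  35  45  72  26   8   1   6 115  92  48  34  38  37  23
  26  35  31  43  16  20  32  21  11   1]
side wheel 364 x [-0.04339242 -0.00324745  0.0427166 ] y [-0.25061112 -0.23999677 -0.23170406] z [0.01809542 0.09648706]
[ 0  0  2 13  4  0  0  0  1 16  8  0  0  0  8 18  1  0  0  1 25  3  0  0
  0  8 14  1  0  0  0  0  9  5  0  0]
-150 19 -144.39091721554126 -0.2382639157482857
-90 25 -82.74931064589181 -0.2378826098104084
-30 27 -27.68150769331881 -0.23793457626585673
30 29 24.916210926750146 -0.23732413113962095
90 23 80.81576976544257 -0.2380114345835405
150 14 147.8469086110474 -0.23916825475026815
```

```bash
python3 -m creep '[-45,-45,-19,0,0,0,-90,-90,-19,0,0,0,-135,-135,-19,0,0,-2,-180,-180,-19,0,0,-4,-225,-225,-19,0,0,-6,-265,-265,-19,0,0,-8,-300,-310,-19,0,0,-9.1,-330,-360,-19,0,0,-9.1,-360,-410,-19,0,0,-9.1,-390,-460,-19,0,0,-9.1]' 0
```

```text
time_s: 1.35
ee_pos: [0.4186, 0.0628, 0.2496]
orientation: [180.0, 0.0, 175.0]
ft_force: [1.5, 0.9, -0.6]
finger_gap: 0.0004
grasp_force: 0.0
```

```bash
python3 -m creep '[-13,-49,0,0,0,0,-26,-98,10,0,0,0,-39,-147,20,0,0,0,-52,-197,40,0,0,0,-65,-246,60,0,0,0,-78,-295,85,0,0,0,-91,-344,90,0,0,0,-104,-393,95,0,0,0,-104,-393,95,0,0,0,-104,-393,95,0,0,0]'
python3 - <<'E'
from h import *
R,p=R0()
S=snapshot("side");T=snapshot("top");np.savez("side1.npz",**S);np.savez("top1.npz",**T)
# wheel relative to finger, height-masked
for n,s in(("side",S),("top",T)):
    C=(cloud(s).reshape(-1,3)-p)@R.as_matrix()*1000  # tool coords mm
    f=C[(abs(C[:,0])<14)&(abs(C[:,1])<20)&(C[:,2]<24)&(C[:,2]>-30)]
    print(n,"finger",len(f),np.percentile(f,[3,50,97],axis=0).round(1).tolist() if len(f) else "")
a=cv2.resize(S["pixels"][130:250,240:340],None,fx=5,fy=5,interpolation=cv2.INTER_CUBIC);save("s1",a);print(p)
E
```

```text
time_s: 2.6
ee_pos: [0.4874, -0.3354, 0.1541]
orientation: [180.0, -0.0, 175.0]
ft_force: [-0.4, -0.2, 0.7]
finger_gap: 0.0005
grasp_force: 0.0
side finger 168 [[-8.3, -14.5, -28.7], [5.0, -10.6, -6.2], [9.5, 10.3, 18.4]]
top finger 0 
[ 0.48735341 -0.33542996  0.15411159]
```

View pics/s1.png

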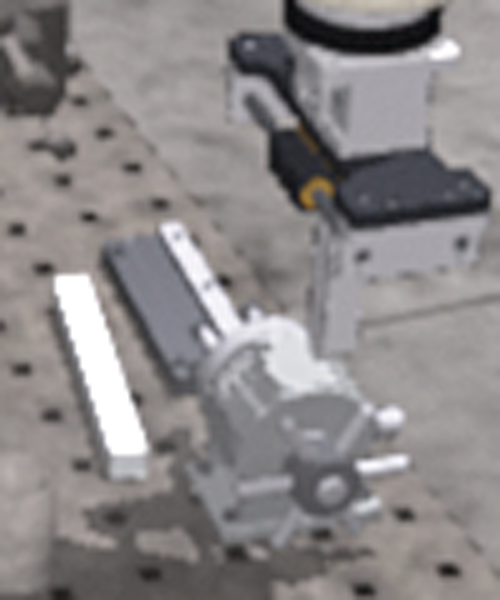

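```bash
python3 -m creep '[0,0,12,0,0,0,0,0,25,0,0,0,0,0,38,0,0,0,2,0,41,0,0,0,4,0,41,0,0,0,6,0,41,0,0,0,8,0,41.5,0,0,0,8,0,41.5,0,0,0]'
```

```text
time_s: 3.7
ee_pos: [0.48, -0.3354, 0.1134]
orientation: [-180.0, 0.1, 175.0]
ft_force: [3.1, -0.9, 0.5]
finger_gap: 0.0004
grasp_force: 1.6
```

```bash
python3 -m creep '[2,0,1,0,0,0,4,0,2,0,0,0,6,0,3.5,0,0,0,8,0,5,0,0,0,9.5,0,6.5,0,0,0,11,0,8,0,0,0]'; python3 - <<'E'
from h import *
s=get_state();print(s["ft_force"])
E
```

```text
time_s: 4.45
ee_pos: [0.4683, -0.3342, 0.1048]
orientation: [180.0, -0.0, 175.0]
ft_force: [1.3, -0.8, 1.9]
finger_gap: 0.0005
grasp_force: 1.5
[ 1.26957825 -0.84370282  1.92025611]
```

```bash
python3 -m creep '[1.5,0,1.5,0,0,0,3,0,3,0,0,0,4.5,0,5,0,0,0,5.5,0,6.5,0,0,0,6.5,0,8,0,0,0]'; python3 - <<'E'
from h import *
S=snapshot("side");s=get_state();print(s["ft_force"],s["ee_pos"])
a=cv2.resize(S["pixels"][170:250,265:335],None,fx=7,fy=7,interpolation=cv2.INTER_CUBIC);save("s2",a)
E
```

```text
time_s: 5.08
ee_pos: [0.4619, -0.3335, 0.0968]
orientation: [180.0, -0.0, 175.0]
ft_force: [0.1, 0.0, -0.5]
finger_gap: 0.0004
grasp_force: 0.0
[-2.32777008 -0.62507638 -0.17438096] [ 0.46162929 -0.33350397  0.09658257]
```

View pics/s2.png

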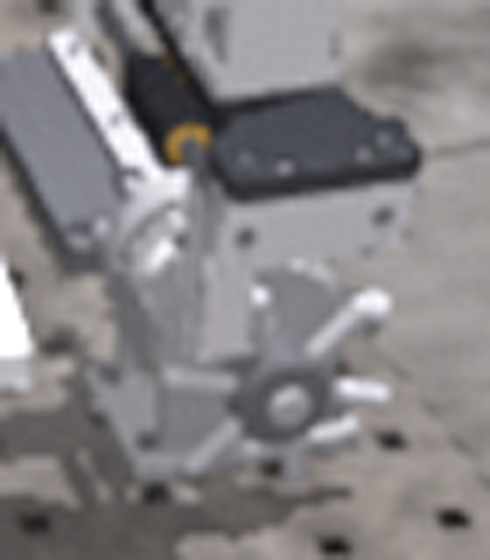

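```bash
python3 -m creep '[6,0,0,0,0,0,14,0,0,0,0,0,24,0,-2,0,0,0,40,0,-10,0,0,0,50,0,-40,0,0,0,55,0,-90,0,0,0,60,0,-140,0,0,0,60,0,-140,0,0,0,60,0,-140,0,0,0]'; python3 - <<'E'
from h import *
S=snapshot("side");T=snapshot("top");s=get_state();print(s["ft_force"],s["ee_pos"])
np.savez("side2.npz",**S);np.savez("top2.npz",**T)
Rj=Ro.from_euler("z",YJ,degrees=True).as_matrix();bed=np.array([.5095,-.102,.015])
Q=cloud(S);q=(Q.reshape(-1,3)-bed)@Rj+[0,0,.015]
w=q[(q[:,1]<-.226)&(q[:,1]>-.262)&(q[:,2]>.006)&(abs(q[:,0])<.07)&(q[:,2]<.105)]
r=np.hypot(w[:,0]+.001,w[:,2]-.053);k=(r>.028)&(r<.055);a=np.degrees(np.arctan2(w[k,0]+.001,w[k,2]-.053))
for c in range(-150,180,60):
    m=abs(a-c)<25
    if m.sum()>4: print(c,m.sum(),np.median(a[m]))
for n,C in(("top",cloud(T)),("side",Q)):
    h=C.reshape(-1,3)
    for nm,x,z0,z1 in(("low-x",.472,.025,.05),("up-x",.472,.055,.08),("top",.497,.07,.095),("bot",.497,.02,.04),("low+x",.522,.025,.05),("up+x",.522,.055,.08)):
        k=h[(abs(h[:,0]-x)<.008)&(h[:,2]>z0)&(h[:,2]<z1)&(h[:,1]<-.182)&(h[:,1]>-.26)]
        if len(k)>3: print(n,nm,len(k),np.sort(k[:,1])[-3:])
o=np.zeros((600,800,3),np.uint8)
a=cv2.resize(T["pixels"][135:200,255:345],None,fx=4.4,fy=4.4,interpolation=cv2.INTER_CUBIC);o[:a.shape[0],:a.shape[1]]=a
b=cv2.resize(S["pixels"][170:250,260:335],None,fx=5,fy=5,interpolation=cv2.INTER_CUBIC);o[:b.shape[0],410:410+b.shape[1]]=b[:, :390];save("c3",o)
E
```

```text
time_s: 6.25
ee_pos: [0.4018, -0.3281, 0.2369]
orientation: [180.0, 0.0, 175.0]
ft_force: [0.6, -0.3, 0.2]
finger_gap: 0.0005
grasp_force: 0.0
[-0.99579703 -0.22288048 -0.49313294] [ 0.40179684 -0.32803144  0.23619765]
-150 19 -145.90074569566747
-90 27 -81.37636225470962
-30 28 -26.203152660594036
30 30 25.97302695600641
90 24 82.12809916517412
150 15 145.68564435153326
top low-x 43 [-0.20843602 -0.20839614 -0.2083308 ]
top up-x 76 [-0.21728205 -0.2172005  -0.21718406]
top top 78 [-0.23125627 -0.23125412 -0.23117376]
top bot 56 [-0.20701067 -0.20691416 -0.20686333]
top low+x 54 [-0.20062038 -0.20055515 -0.20048891]
top up+x 103 [-0.19153836 -0.1914847  -0.19140738]
side low-x 6 [-0.21110535 -0.20915373 -0.20855849]
side up-x 29 [-0.21800358 -0.2174064  -0.2152222 ]
side top 26 [-0.23361195 -0.23312327 -0.23057881]
side up+x 22 [-0.19139751 -0.19118164 -0.18965277]
```

View pics/c3.png

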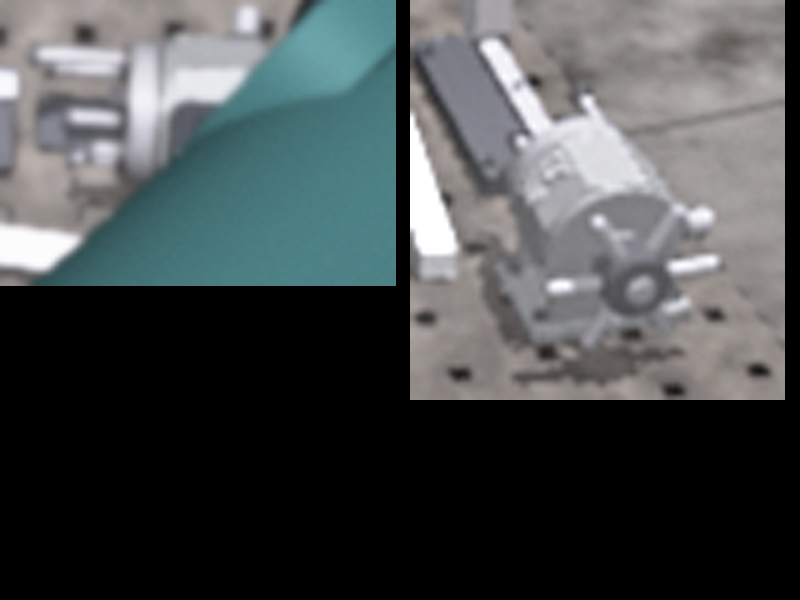

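```bash
python3 -m creep '[-2,22,0,0,0,-10,-4,44,0,0,0,-20,-7,66,0,0,0,-30,-9,89,5,0,0,-40,-12,111,15,0,0,-50,-14,133,30,0,0,-16,155,50,0,0,-70,0,-18,177,80,0,0,-80,-18.5,177,110,0,0,-84.7]' 32; echo
```

```text
time_s: 7.48
ee_pos: [0.4268, -0.1639, 0.151]
orientation: [-177.0, 5.3, -134.8]
ft_force: [1.0, 1.0, -1.2]
finger_gap: 0.0318
grasp_force: 0.0
```

```bash
python3 -m creep '[0,0,0,0,0,0,0,0,0,0,0,0]'; python3 - <<'E'
from h import *
R,p=R0()
z=-10.3+180 # tool y azimuth
Rt=Ro.from_matrix(np.array([[np.sin(np.radians(z)),np.cos(np.radians(z)),0],[-np.cos(np.radians(z)),np.sin(np.radians(z)),0],[0,0,-1]]))
print(Rt.as_matrix().round(2).tolist(),(R.inv()*Rt).as_rotvec(degrees=True))
shift([.4357,-.153,.15],[.4357,-.153,.12])
E
```

```text
time_s: 7.72
ee_pos: [0.424, -0.1684, 0.1498]
orientation: [-177.3, 5.1, -135.6]
ft_force: [-0.1, -0.2, -0.1]
finger_gap: 0.0318
grasp_force: 0.0Traceback (most recent call last):
  File "<stdin>", line 4, in <module>
  File "scipy/spatial/transform/_rotation.pyx", line 1143, in scipy.spatial.transform._rotation.Rotation.from_matrix
ValueError: Non-positive determinant (left-handed or null coordinate frame) in rotation matrix 0: [[ 0.17880222 -0.98388504  0.        ]
 [ 0.98388504  0.17880222  0.        ]
 [ 0.          0.         -1.        ]].
```

```bash
python3 - <<'E'
from h import *
R,p=R0()
print((R.inv()*Ro.from_euler("xyz",[180,0,-100.3],degrees=True)).as_rotvec(degrees=True))
shift([.4357,-.153,.15],[.4357,-.153,.12])
E
```

```text
[ -4.21793537   4.12464629 -35.37253081]
mm tool [-19.1   2.8   1.4]
mm tool [-16.4   4.3  31.2]
tool y azimuth 134.17 tilt z [ 0.097  0.028 -0.995] at [ 0.424  -0.1684  0.1498]
```

```bash
python3 -m creep '[-5,1,1,-1.1,1,-9,-10,1.5,1,-2.1,2.1,-18,-15,2,1,-3.2,3.1,-27,-19,2.8,1.4,-4.2,4.1,-35.4,-19,2.8,1.4,-4.2,4.1,-35.4,-19,2.8,1.4,-4.2,4.1,-35.4]'; python3 - <<'E'
from h import *
R,p=R0()
S=snapshot("side");T=snapshot("top")
gs=S["pixels"].min(-1);m=np.zeros(gs.shape,np.uint8);m[180:228,245:275]=gs[180:228,245:275]>185
q=cloud(S)[m>0];q=q[(q[:,2]>.008)&(q[:,2]<.035)&(q[:,0]<.475)&(q[:,0]>.39)]
print("bar side",len(q),cv2.minAreaRect((q[:,:2]*1000).astype(np.float32)))
shift([.4357,-.153,.035],[.4357,-.153,.06],yaw_tool_y=-10.2)
E
```

```text
time_s: 8.48
ee_pos: [0.4357, -0.1532, 0.1502]
orientation: [-180.0, -0.1, -100.3]
ft_force: [0.3, 0.1, -1.5]
finger_gap: 0.032
grasp_force: 0.0
bar side 242 ((435.7794494628906, -153.6427001953125), (183.5923309326172, 19.95638084411621), 79.60496520996094)
mm tool [  0.4   0.6 115.2]
mm tool [ 0.3  0.6 90.2]
tool y azimuth 169.57 tilt z [ 0.002  0.002 -1.   ] at [ 0.4361 -0.153   0.1502]
az turn about tool z -0.2309039060196767
```

Bar unchanged. Descend, close in a second stage.

```bash
python3 -m creep '[0,0,30,0,0,0,0,0,60,0,0,0,0,0,90,0,0,0,0,0,105,0,0,0,0,0,115,0,0,0,0,0,115,0,0,0]'; python3 -m creep '[0,0,0,0,0,0,0,0,0,0,0,0,0,0,0,0,0,0,0,0,0,0,0,0,0,0,0,0,0,0,0,0,0,0,0,0]' 10
```

```text
time_s: 9.32
ee_pos: [0.4363, -0.152, 0.035]
orientation: [-180.0, 0.0, -100.4]
ft_force: [1.0, 0.8, -0.1]
finger_gap: 0.0319
grasp_force: 0.0
time_s: 10.07
ee_pos: [0.4366, -0.1522, 0.0357]
orientation: [-179.9, 0.0, -100.4]
ft_force: [-2.8, -0.6, 8.1]
finger_gap: 0.0195
grasp_force: 30.0
```

```bash
python3 -m creep '[0,0,-20,0,0,0,0,0,-35,0,0,0,-12,-10,-35,0,0,-1,-26,-21,-35,0,0,-2,-40,-33,-35,0,0,-3,-55,-46,-35,0,0,-4,-69,-58,-35,0,0,-5.3,-69,-58,-35,0,0,-5.3,-69,-58,-35,0,0,-5.3]'; python3 - <<'E'
from h import *
S=snapshot("side");s=get_state();print(s["ft_force"],s["ee_pos"],s["orientation"])
np.savez("side3.npz",**S)
a=cv2.resize(S["pixels"][150:250,230:340],None,fx=6,fy=6,interpolation=cv2.INTER_CUBIC);save("s4",a)
E
```

```text
time_s: 11.2
ee_pos: [0.5055, -0.0945, 0.0699]
orientation: [-180.0, 0.0, -95.1]
ft_force: [-0.4, 0.3, -2.6]
finger_gap: 0.0197
grasp_force: 29.9
[-0.00688672  0.16436576 -1.74992111] [ 0.50543013 -0.09474752  0.0700143 ] [-1.79962355e+02  2.28796414e-02 -9.50868230e+01]
```

View pics/s4.png

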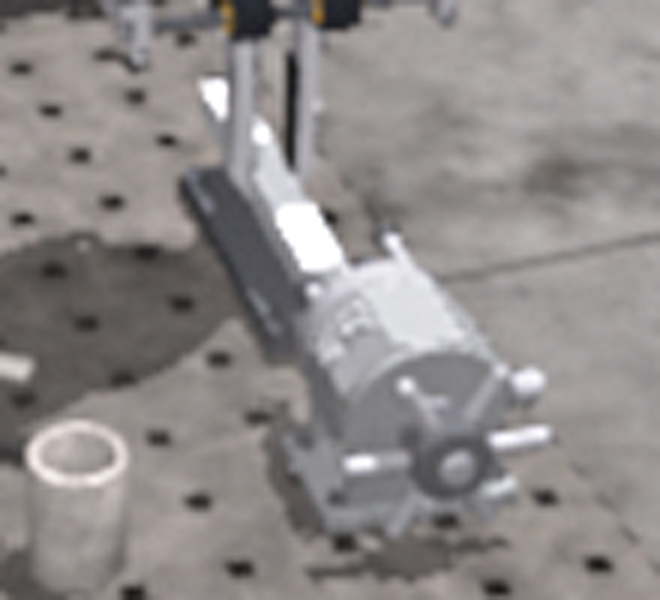

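```bash
python3 -m creep '[0,0,8,0,0,0,0,0,14,0,0,0,0,0,17,0,0,0,0,0,18,0,0,0,0,0,19,0,0,0,0,0,19,0,0,0]'
```

```text
time_s: 12.0
ee_pos: [0.506, -0.0944, 0.0513]
orientation: [-179.9, 0.0, -95.1]
ft_force: [0.7, 0.2, -2.5]
finger_gap: 0.0194
grasp_force: 29.9
```

```bash
python3 -m creep '[0,0,0.5,0,0,0,0,0,0.9,0,0,0,0,0,0.9,0,0,0]'; python3 -m creep '[0,-1,0,0,0,0,0,-2,0,0,0,0,0,-2.5,0,0,0,0,0,-3,0,0,0,0,0,-3,0,0,0,0]'
```

```text
time_s: 12.38
ee_pos: [0.506, -0.0945, 0.0507]
orientation: [-179.9, 0.0, -95.1]
ft_force: [-2.3, 0.3, 7.0]
finger_gap: 0.0198
grasp_force: 30.0
time_s: 13.0
ee_pos: [0.5084, -0.0946, 0.0507]
orientation: [-180.0, -0.0, -95.1]
ft_force: [-8.6, 1.2, 13.3]
finger_gap: 0.0197
grasp_force: 30.0
```

```bash
python3 -m creep '[0,0,-0.5,0,0,0,0,0,-0.5,0,0,0]'; python3 -m creep '[0,-0.5,0,0,0,0,0,-1,0,0,0,0,0,-1,0,0,0,0]'
```

```text
time_s: 13.25
ee_pos: [0.5087, -0.0947, 0.0508]
orientation: [-180.0, 0.0, -95.1]
ft_force: [-2.2, -0.3, -2.2]
finger_gap: 0.0195
grasp_force: 30.0
time_s: 13.62
ee_pos: [0.5091, -0.0948, 0.0507]
orientation: [180.0, 0.0, -95.1]
ft_force: [-8.0, -0.3, 6.6]
finger_gap: 0.0195
grasp_force: 30.0
```

```bash
python3 -m creep '[0,-0.7,-0.3,0,0,0,0,-0.7,-0.3,0,0,0,0,-0.7,-0.3,0,0,0]'; python3 - <<'E'
from h import *
s=get_state();print(s["ft_force"],s["moment"],s["ee_pos"])
S=snapshot("side");gs=S["pixels"].min(-1);m=np.zeros(gs.shape,np.uint8);m[155:205,260:292]=gs[155:205,260:292]>190
Rj=Ro.from_euler("z",YJ,degrees=True).as_matrix();bed=np.array([.5095,-.102,.015])
q=(cloud(S)[m>0]-bed)@Rj*1000
b=q[(q[:,2]>14)&(q[:,2]<28)];print(len(b),np.percentile(b,[3,50,97],axis=0).round(1).tolist())
for y0 in range(-100,110,20):
    k=b[(b[:,1]>=y0)&(b[:,1]<y0+20)]
    if len(k)>5: print(y0,len(k),np.percentile(k[:,0],[5,50,95]).round(1),np.median(k[:,2]).round(1))
E
```

```text
time_s: 14.0
ee_pos: [0.5092, -0.0948, 0.0507]
orientation: [179.9, 0.0, -95.1]
ft_force: [-10.5, 0.1, 4.7]
finger_gap: 0.0196
grasp_force: 30.0
[-10.47118814   0.14995407   4.7073893 ] [0.21456975 2.87179781 0.19165982] [ 0.50915232 -0.0947563   0.05071742]
124 [[-9.6, -67.4, 19.7], [-0.1, -18.1, 23.0], [8.3, 91.4, 26.2]]
-80 10 [-5.8  3.6  6.5] 24.1
-60 27 [-9.5 -2.3  7.8] 22.3
-40 24 [-9.1 -1.1  6.7] 22.8
-20 17 [-6.4  0.7  6.8] 22.9
0 13 [-4.   2.5  7.5] 22.6
20 9 [2.6 4.8 8. ] 23.9
60 7 [-8.6 -7.2 -3.4] 23.5
80 12 [-9.6 -6.   1. ] 22.7
```

```bash
python3 -m creep '[0,0.7,0,0,0,0,2,0.7,0,0,0,0,4,0.7,0,0,0,0,6,0.7,0,0,0,0,8,0.7,0,0,0,0,10,0.7,0,0,0,0,12,0.7,0,0,0,0,14,0.7,0,0,0,0,15,0.7,0,0,0,0]'; python3 -m creep '[0.5,0,0,0,0,0,1,0,0,0,0,0,1.5,0,0,0,0,0,2,0,0,0,0,0]'
```

```text
time_s: 15.18
ee_pos: [0.5078, -0.1092, 0.0507]
orientation: [180.0, 0.1, -95.0]
ft_force: [-5.0, 4.5, -1.8]
finger_gap: 0.0195
grasp_force: 30.0
time_s: 15.68
ee_pos: [0.5077, -0.1111, 0.0507]
orientation: [180.0, 0.1, -95.0]
ft_force: [-5.6, 3.3, -1.1]
finger_gap: 0.0201
grasp_force: 30.0
```

```bash
python3 -m creep '[0.4,0,0,0,0,0,0.8,0,0,0,0,0,1.2,0,0,0,0,0,1.6,0,0,0,0,0,2,0,0,0,0,0]'; python3 -m creep '[0.4,0,0,0,0,0,0.8,0,0,0,0,0,1.2,0,0,0,0,0,1.5,0,0,0,0,0]';
```

```text
time_s: 16.3
ee_pos: [0.5075, -0.1131, 0.0507]
orientation: [180.0, 0.1, -95.0]
ft_force: [-5.2, 2.9, -1.4]
finger_gap: 0.0201
grasp_force: 30.0
time_s: 16.8
ee_pos: [0.5074, -0.1146, 0.0507]
orientation: [180.0, 0.1, -95.0]
ft_force: [-5.3, 4.0, -4.0]
finger_gap: 0.0195
grasp_force: 30.0
```

```bash
python3 -m creep '[0.4,0,0,0,0,0,0.8,0,0,0,0,0,1.2,0,0,0,0,0,1.2,0,0,0,0,0]'; python3 -m creep '[0.4,0,0,0,0,0,0.8,0,0,0,0,0,1.2,0,0,0,0,0,1.2,0,0,0,0,0]';
```

```text
time_s: 17.3
ee_pos: [0.5073, -0.115, 0.0508]
orientation: [180.0, 0.1, -95.0]
ft_force: [-5.5, 7.2, -2.9]
finger_gap: 0.0195
grasp_force: 30.0
time_s: 17.8
ee_pos: [0.5073, -0.1151, 0.0508]
orientation: [-180.0, 0.2, -95.0]
ft_force: [-5.5, 13.7, -3.4]
finger_gap: 0.0197
grasp_force: 30.0
```

```bash
python3 -m creep '[0,0,0,0,0,0,0,0,0,0,0,0,-0.8,0.3,0,0,0,0,-0.8,0.3,0,0,0,0]'; python3 -m creep '[0,0,0,0,0,0,0,0,0,0,0,0,0,0,0,0,0,0,0,0,0,0,0,0,0,0,0,0,0,0]' 30;  python3 -m creep '[0,0,-3,0,0,0,0,0,-8,0,0,0,0,0,-20,0,0,0,0,0,-50,0,0,0,0,0,-90,0,0,0,0,0,-130,0,0,0,40,60,-150,0,0,0,80,120,-150,0,0,0,80,120,-150,0,0,0]'; python3 - <<'E'
from h import *
S=snapshot("side");T=snapshot("top")
Rj=Ro.from_euler("z",YJ,degrees=True).as_matrix();bed=np.array([.5095,-.102,.015])
for n,s in(("side",S),("top",T)):
    C=cloud(s);g=s["pixels"].min(-1);q=(C-bed)@Rj*1000
    m=(g>185)&(abs(q[...,0])<14)&(abs(q[...,1])<120)&(q[...,2]>14)&(q[...,2]<28)
    b=q[m];print(n,len(b),np.percentile(b,[2,50,98],axis=0).round(1).tolist())
    if len(b)>20: print(cv2.minAreaRect(b[:,:2].astype(np.float32)))
o=np.zeros((560,800,3),np.uint8)
a=cv2.resize(T["pixels"][130:200,180:345],None,fx=4.8,fy=4.8,interpolation=cv2.INTER_CUBIC)[:,:790];o[:a.shape[0],:a.shape[1]]=a[:560]
b=cv2.resize(S["pixels"][170:245,250:330],None,fx=2.9,fy=2.9,interpolation=cv2.INTER_CUBIC);o[340:340+b.shape[0],:b.shape[1]]=b;save("c5",o)
E
```

```text
time_s: 18.3
ee_pos: [0.5073, -0.1151, 0.0508]
orientation: [-180.0, 0.2, -95.0]
ft_force: [-2.4, 10.0, -4.3]
finger_gap: 0.0197
grasp_force: 30.0
time_s: 18.92
ee_pos: [0.5076, -0.1168, 0.0511]
orientation: [-179.9, 0.0, -95.1]
ft_force: [-0.8, 0.6, -0.2]
finger_gap: 0.03
grasp_force: 0.0
time_s: 20.05
ee_pos: [0.4071, -0.1747, 0.1671]
orientation: [178.9, -2.0, -97.0]
ft_force: [0.7, 0.9, -0.2]
finger_gap: 0.03
grasp_force: 0.0
side 171 [[-10.5, -65.9, 18.9], [-0.5, 0.3, 22.6], [9.6, 71.3, 26.1]]
((-0.40347766876220703, 2.643280029296875), (21.368410110473633, 147.7050323486328), 0.6210528016090393)Traceback (most recent call last):
  File "<stdin>", line 7, in <module>
    return _quantile_unchecked(
        a, q, axis, out, overwrite_input, method, keepdims, weights)
    return _ureduce(a,
                    func=_quantile_ureduce_func,
    ...<5 lines>...
                    overwrite_input=overwrite_input,
                    method=method)
    r = func(a, **kwargs)
    result = _quantile(arr,
                       quantiles=q,
    ...<2 lines>...
                       out=out,
                       weights=wgt)
    slices_having_nans = np.isnan(arr[-1, ...])
                                  ~~~^^^^^^^^^
IndexError: index -1 is out of bounds for axis 0 with size 0
```

```bash
python3 -m creep '[-40,0,-30,0,0,0,-80,0,-60,0,0,0,-120,0,-60,0,0,0,-160,0,-60,0,0,0,-200,0,-60,0,0,0,-240,0,-60,0,0,0,-280,0,-60,0,0,0,-320,0,-60,0,0,0,-350,0,-60,0,0,0,-350,0,-60,0,0,0]'; python3 - <<'E'
from h import *
S=snapshot("side");T=snapshot("top")
g=cv2.cvtColor(T["pixels"],cv2.COLOR_RGB2GRAY)
Rj=Ro.from_euler("z",YJ,degrees=True).as_matrix();bed=np.array([.5095,-.102,.015])
for n,s in(("side",S),("top",T)):
    C=cloud(s);g=s["pixels"].min(-1);q=(C-bed)@Rj*1000
    for lo,hi in((14,28),):
        b=q[(g>185)&(abs(q[...,0])<14)&(abs(q[...,1])<120)&(q[...,2]>lo)&(q[...,2]<hi)]
        if len(b)>20: print(n,len(b),np.percentile(b,[2,50,98],axis=0).round(1).tolist(),cv2.minAreaRect(b[:,:2].astype(np.float32)))
T0=np.load("top0.npz");D=np.abs(T["pixels"].astype(int)-T0["pixels"]).max(-1)>60
print("tube/gusset/cleat changed px",D[215:245,298:325].sum(),D[195:240,370:410].sum(),D[158:192,395:446].sum())
o=np.zeros((560,800,3),np.uint8)
a=cv2.resize(T["pixels"][130:200,180:345],None,fx=4.8,fy=4.8,interpolation=cv2.INTER_CUBIC)[:,:790];o[:a.shape[0],:a.shape[1]]=a
b=cv2.resize(S["pixels"][170:245,250:330],None,fx=2.9,fy=2.9,interpolation=cv2.INTER_CUBIC);o[338:338+b.shape[0],:b.shape[1]]=b;save("c6",o)
E
```

```text
time_s: 21.4
ee_pos: [0.4514, 0.1806, 0.217]
orientation: [179.1, -1.7, -96.4]
ft_force: [0.3, -0.2, -0.5]
finger_gap: 0.03
grasp_force: 0.0
side 170 [[-10.3, -66.1, 19.8], [-1.0, 0.7, 22.8], [8.9, 70.8, 25.9]] ((-1.0453548431396484, 1.0210800170898438), (21.400375366210938, 154.61509704589844), 0.6796537041664124)
top 626 [[-9.8, -100.9, 15.5], [-0.6, -15.2, 19.4], [9.0, 71.2, 23.8]] ((-0.25681400299072266, -19.922317504882812), (20.39762306213379, 190.02572631835938), 0.1475963145494461)
tube/gusset/cleat changed px 0 0 0
```

View pics/c6.png

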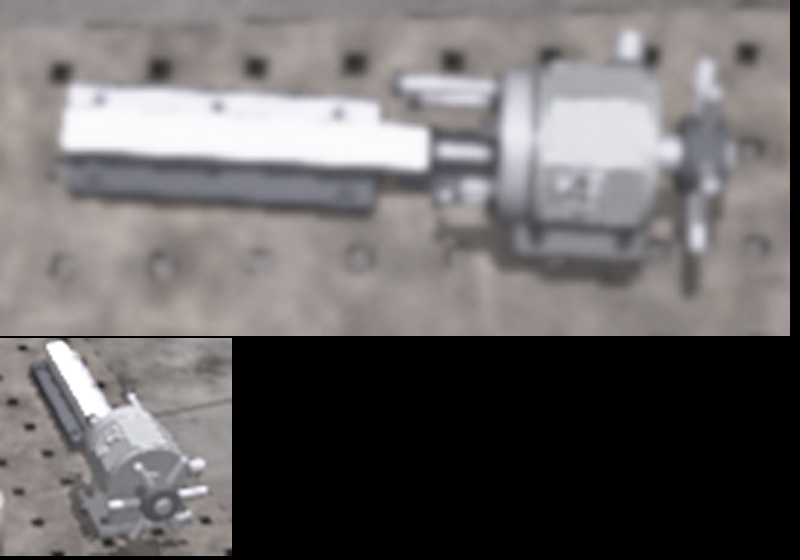

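```bash
python3 -c "
from rig import finish_job
print(finish_job())"
```

```text
the job is handed in; nothing more can be done
None
```

I handed the job in at about 21 s: the turret is clicked to 4, and the bar lies flat along the fence and against the stop screw after a press of about 10 N. In the last pictures the arm is clear and none of the three bystander pieces has moved; no verdict came back.

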